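# Index the sample carousel under the needle and lock it

## Task

Turn the sample carousel by pushing its steel spokes with a fingertip until the orange-capped vial stands squarely under the sampling needle, and only then push the red lock lever across until it rests against its green stop. Touch none of the vials, never lift the carousel off its seat or carry anything, and leave the jar, the beaker and the spare vial standing where they are.

Things in the scene. Friction and masses are not known exactly. Their poses are not given: they have to be found in the camera images.
- station: The fixed sampling station on a grey foot plate 10 mm thick; origin on the bench under the carousel's axis, z up. Along its own +x stands the needle tower, along its own +y the lock lever's pivot; the side towards its -x and -y is free of fixed parts.
- needle (a point): The tip of the fixed needle, 56 mm from the carousel's axis along the station's +x, 90 mm above the bench (12 mm over the vial caps).
- carousel (a joint): Turn of the carousel, rad, anticlockwise from above; 0 (or a whole turn, 6.283) puts the orange vial under the needle. It is an aluminium disc of 74 mm radius, 40 to 50 mm above the bench. It turns both ways without end stops or catches, with light friction (0.1 N m, about 1 N at a spoke end), and stays where it is left.
- orange_cap (a point): Centre of the top of the orange cap, on the carousel 56 mm from its axis, 78 mm above the bench.
- carousel_lift (a joint): How far the carousel is lifted off its seat, m; 0 = seated. Only its weight (0.7 kg) holds it down.
- lock_lever (a joint): Turn of the lock lever, rad, clockwise from above: 0 = open (lever points 130 degrees anticlockwise from the station's +x); 1.3 = locked, against the green stop (55.5 degrees from +x). It starts near open (0 to 0.3), has friction (0.12 N m, about 1.7 N at 70 mm), no spring and stays where it is left.
- lever_knob (a point): Centre of the black ball (20 mm diameter) at the end of the red lever, 80 mm from the pivot, 42 mm above the bench. The lever's bar is round, 13 mm thick, level, at the same height.
- lever_pivot (a point): The lever's pivot (26 mm hub), on its axis 165 mm from the carousel's axis along the station's +y, at the height of the bar, 42 mm above the bench.
- jar: Loose amber screw-top jar, 58 mm wide, 75 mm high, to be left alone; origin at the centre of its underside.
- beaker: Loose open glass beaker, 56 mm wide, 60 mm high, to be left alone; origin at the centre of its underside.
- spare_vial: Loose amber vial with a blue cap, 24 mm wide, 48 mm high, to be left alone; origin at the centre of its underside.
- vials: The eight capped vials of the carousel, fixed in it and turning with it: caps 20 mm wide, tops 78 mm above the bench, on a circle of 56 mm radius, every 45 degrees, one orange, the others blue and white. Not to be touched. Origin on the carousel's axis, 40 mm above the bench, own x axis towards the orange vial.
- tower_top (a point): Centre of the top of the dark needle tower (34 x 38 mm, 140 mm high), 172 mm from the carousel's axis. From it a level 12 mm aluminium rod, underside 122 mm above the bench, runs inward over the carousel and carries the needle.
- stop (a point): Centre of the top of the green stop post for the lever, 12 mm thick, 45 mm high, on the station's foot.
- spoke_a (a point): Middle of the pushable part of one of the carousel's four level steel spokes, 100 mm from its axis, 45 mm above the bench. Spokes are round, 12 mm thick, stick out of the disc's rim from 74 to 118 mm from the axis and end in 19 mm black balls. This one is 22.5 degrees anticlockwise of the orange vial; the other three follow every 90 degrees.

How it is judged:
On the way, in this order (a step that is already met when the one before it is completed fails the run):
1. the orange-capped vial is brought to rest under the needle (horizontal distance between orange_cap and needle below 0.006 m and velocity of joint carousel between -0.05 and 0.05 rad/s and value of joint carousel_lift below 0.004 m), for 0.3 s.
2. the lock lever is pushed against its stop (value of joint lock_lever above 1.2 rad), for 0.2 s.
At the end, for the whole second after the job is handed in: The orange cap's centre is within 6 mm (horizontally) of the needle and the carousel is at rest and seated; the lock lever is within 0.1 rad of its stop; jar, beaker and spare vial stand upright within 15 mm of their places (all of step 1 and value of joint lock_lever above 1.2 rad and angle between each of jar, beaker, spare_vial's own z axis and vertical below 0.15 rad and distance of each of jar, beaker, spare_vial from where it was at the start of the episode below 0.015 m); the robot touches nothing.
It fails at once if the carousel is lifted off its seat by more than 6 mm (value of joint carousel_lift above 0.006 m).
It fails at once if the robot pushes on the vials in the carousel (over 1 N) (contact force between any of the fingers, the arm and vials above 1 N).
It fails at once if the jar is moved more than 15 mm, lifted or tipped (distance of jar from where it was at the start of the episode above 0.015 m or angle between jar's own z axis and vertical above 0.3 rad).
It fails at once if the beaker is moved more than 15 mm, lifted or tipped (distance of beaker from where it was at the start of the episode above 0.015 m or angle between beaker's own z axis and vertical above 0.3 rad).
It fails at once if the spare vial is moved more than 15 mm, lifted or tipped (distance of spare_vial from where it was at the start of the episode above 0.015 m or angle between spare_vial's own z axis and vertical above 0.3 rad).
It also fails if it takes over 72 s, if anything falls off the work surface, if the arm or the gripper's body presses on something with over 40 N, if the wrist force passes 120 N, or if a joint passes its speed limit or range.

## Robot

A 6-joint arm with a two-finger parallel gripper is mounted at the origin on the work surface. World frame = base frame: x ahead of the robot, y to its left, z up, the work surface at z = 0. Lengths are in m, angles in rad, forces in N, time in s.
With the tool pointing down it reaches from about 0.35 to 0.775 m from the base axis. Payload 7.3 kg.
Tool frame: the origin (TCP) lies midway between the tips of the shut fingers; the grasp point (between the pads) lies 19 mm behind it; z points along the fingers, y is the direction in which the jaws open and shut (so a half turn about z gives the same grasp; the last joint's range is limited). The gripper opens to 92 mm and grips with 3 to 60 N. Pads are 19 mm wide; open, the fingers measure 130 mm over their backs; the gripper's body (75 mm by 190 mm) begins 47 mm behind the grasp point.
Start: joints at [1.09, 0.342, 1.524, -0, 1.275, -0.146], TCP at [0.172, 0.496, 0.193] pointing down, gripper open.
Joint ranges: [-2.53, 2.53], [-0.77, 2.02], [0.04, 2.7], [-1, 4.14], [0.28, 2.66], [-3.11, 3.11]. Speed limits (rad/s): [2.57, 2.57, 3.14, 3.14, 3.14, 3.14].

## Interface

Orientations are given as [roll, pitch, yaw] about the fixed x, y, z axes, in that order (R = Rz(yaw) Ry(pitch) Rx(roll)).
In Python, from cell import robot gives the robot as it stands.
- The arm moves only by the shell command python3 -m crank 'ROWS' [FORCE]. ROWS is a JSON object of lists of equal length, an entry for each row: "claw": the opening, from 0 (shut) to 1 (fully open); "delta_pos": the shift along the tool's x, y, z in units of 25 mm (1.0 is 25 mm), a list of three; "roll": the turn about the tool's z in units of 6 degrees (1.0 is 6 degrees). In form: {"claw": [claw, ...], "delta_pos": [[dx, dy, dz], ...], "roll": [roll, ...]}. A call has exactly 8 rows; each row is the pose to reach, as a shift and turn from the pose commanded when the call began, along the tool's axes at that moment; what a row does not reach only later rows make up. A row lasts 1/12 s, in which the tool goes at most 41.7 mm and 7.16 degrees, less where a joint would pass 70% of its speed; a pose out of reach is approached as far as the arm can. A call with a gripper value outside its range is refused whole. The fingers move at their own pace and stop on an object; FORCE is the grip in N (left out, the last holds). Time passes only in rows, so rows that repeat a pose let the fingers close, or fill a call up. It gives the time, the measured TCP pose, the force and the opening at its end, in the units of the state.
- robot.observe(): the state, without advancing time (a new reading comes with each control period).
- robot.read_camera(name): name is "side" or "top" or "wrist"; returns a dict with "color" (480x640x3 uint8, blue, green, red), "fx", "fy", "cx", "cy" (pixels), "k1" (the pictures are not rectified: a ray, as slopes to the right and down, at radius r is drawn at 1 + k1 r^2 times it, then the intrinsics apply), "rvec" (rotation vector, rad) and "tvec" (3), from world to camera coordinates, as OpenCV has them; the wrist camera has in their place "hand_eye" (4x4, takes a point from camera to tool coordinates, whose origin is the TCP and whose axes are the flange's). Camera axes: x right, y down, z forward; pixel columns grow to the right and rows downward; lengths in m; the calibration is good to about 2 mm. A picture is of the moment at which its call begins: read the wrist's pose just before it. There is no depth.
- robot.hand_in(): hands the job in, once; it reports no verdict.
The state is a dict: "time": time; "qpos": joint angles; "qvel": joint speeds; "joint_efforts": joint torques, N m; "tool_pos": TCP position; "tool_rot": TCP orientation; "contact_force": force on the tool from outside, world axes, zero at the start; "torque": the same for the moment, N m; "opening": finger opening in m.
Only numpy, scipy, OpenCV 4.12 (cv2) and the standard library are available. Lean on these libraries where they do the work, as an engineer would, in place of code of your own. Each camera call takes 0.05 s, during which the arm holds its last target.

## Working session

There is one attempt and no reset: what is moved stays moved. The work goes in short steps, Python scripts to look and compute and a shell command to move; the robot and the scene stay as the last step left them, time stands still between calls to the robot, and variables do not carry over. Pictures are saved under pics/ and viewed, and the job is handed in when it is done.

```bash
ls; mkdir -p pics
python3 - <<'E'
from cell import robot
import cv2
for n in("top","side"):
    r=robot.read_camera(n); cv2.imwrite(f"pics/{n}0.png",r["color"]); print({k:v for k,v in r.items() if k!="color"})
print(robot.observe())
E
```

```text
pics
{'fx': 464.4675174920456, 'fy': 464.4675174920456, 'cx': 325.4463214051968, 'cy': 237.06146842091596, 'k1': -0.0326217368170373, 'rvec': array([ 2.12746249, -2.17605935,  0.06665879]), 'tvec': array([0.04666437, 0.61368422, 0.83100357])}
{'fx': 457.2979137890174, 'fy': 457.2979137890174, 'cx': 318.31942376262515, 'cy': 244.8548645723677, 'k1': 0.018076855763460017, 'rvec': array([ 2.20131819, -0.5508035 ,  0.26846114]), 'tvec': array([-0.50007317,  0.27369673,  0.57270748])}
{'time': 0.1, 'qpos': array([ 1.08999409e+00,  3.42679328e-01,  1.52491983e+00, -4.21684365e-05,
        1.27538309e+00, -1.45994661e-01]), 'qvel': array([ 3.28075620e-04, -8.52793857e-04, -1.09472558e-03,  1.26990821e-03,
       -9.72145214e-05, -6.25287295e-04]), 'joint_efforts': array([ 2.59015542e-03, -4.32007527e+01, -2.44696587e+01,  7.20980228e-02,
        5.26655058e-02, -8.76867671e-05]), 'tool_pos': array([0.17230835, 0.49548797, 0.19190143]), 'tool_rot': array([-3.14021197e+00, -1.62257868e-04,  2.80679727e+00]), 'contact_force': array([ 0.01484836,  0.13462945, -0.35075222]), 'torque': array([ 0.05901178, -0.04580058, -0.00540146]), 'opening': 0.09200578367171706}
```

View pics/top0.png

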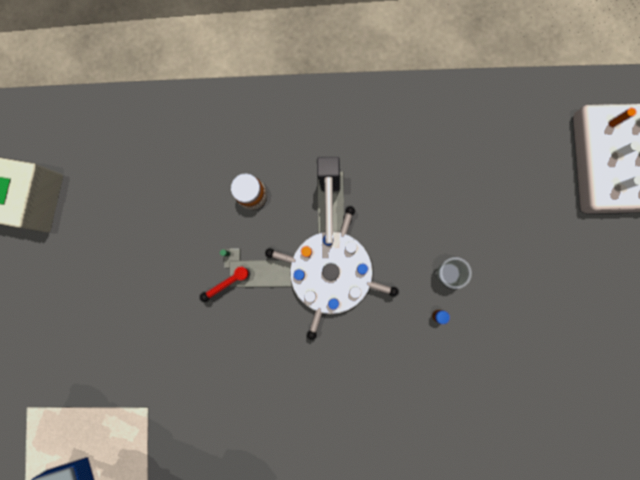

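View pics/side0.png

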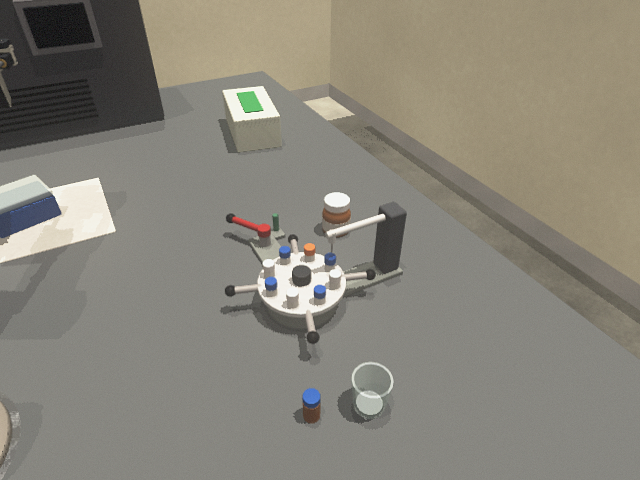

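The top view shows the tower at (328,167), orange cap (306,252), spoke balls (270,253), (350,211), (394,292) and (311,335), knob (204,297), and hub (241,273). The jar is at upper left, with the beaker and spare vial to the right. I'll fit the poses next.

```bash
cat > h.py <<'E'
import numpy as np, cv2
from cell import robot
from scipy.optimize import least_squares
def proj(r,P):
    R=cv2.Rodrigues(r["rvec"])[0]; c=np.atleast_2d(P)@R.T+r["tvec"]; s=c[:,:2]/c[:,2:]
    s=s*(1+r["k1"]*(s**2).sum(1,keepdims=True)); return s*[r["fx"],r["fy"]]+[r["cx"],r["cy"]]
def unproj(r,uv,z):
    def f(x): return (proj(r,[[x[0],x[1],z]])[0]-uv)
    return least_squares(f,[0.5,0]).x
def st(p,x,y,z):
    c,s=np.cos(p[2]),np.sin(p[2]); return [p[0]+c*x-s*y,p[1]+s*x+c*y,z]
def pol(p,r,a,z): return st(p,r*np.cos(a),r*np.sin(a),z)
def model(p):
    th,q=p[3],p[4]; L=np.radians(130)-q
    d={"tower":st(p,.172,0,.14),"orange":pol(p,.056,th,.078),"axis":st(p,0,0,.05)}
    for i in range(4): d[f"ball{i}"]=pol(p,.1225,th+np.pi/8+i*np.pi/2,.045)
    d["knob"]=st(p,.08*np.cos(L),.165+.08*np.sin(L),.042)
    return d
E
python3 - <<'E'
from h import *
t=robot.read_camera("top"); s=robot.read_camera("side")
T={"tower":(328,167),"orange":(306,252),"ball0":(270,253),"ball1":(311,335),"ball2":(394,292),"ball3":(350,211),"knob":(204,297)}
S={"tower":(392,212),"orange":(310,249),"ball0":(293,240),"ball1":(230,290),"ball2":(313,337),"ball3":(370,274),"knob":(231,218)}
def f(p):
    m=model(p); return np.concatenate([proj(r,[m[k]])[0]-D[k] for r,D in((t,T),(s,S)) for k in D])
print(unproj(t,(331,272),.06))
x0=[*unproj(t,(331,272),.06),0,.7,.1]
x=least_squares(f,x0,loss="soft_l1").x; print(x.round(4)); print(f(x).reshape(-1,2).round(1))
for k,v in model(x).items(): print(k,np.round(v,3))
np.save("p.npy",x)
for n,uv,z in(("jar",(245,188),.075),("beaker",(455,273),.06),("vial",(442,317),.048)): print(n,unproj(t,uv,z).round(3))
img=t["color"].copy()
for v in model(x).values(): cv2.circle(img,tuple(proj(t,[v])[0].round().astype(int).tolist()),2,(0,255,255),-1)
for a in np.radians([130,55.5]):
    cv2.circle(img,tuple(proj(t,[st(x,.08*np.cos(a),.165+.08*np.sin(a),.042)])[0].round().astype(int).tolist()),2,(0,255,0),-1)
cv2.imwrite("pics/ov.png",cv2.resize(img[130:370,150:490],None,fx=2.3,fy=2.3))
E
```

```text
[0.54893157 0.02312956]
[ 0.5483  0.0241 -0.0118  0.8663  0.1397]
[[ 0.  -0.5]
 [-0.4 -0.4]
 [-3.2 -0.4]
 [-0.6  2.9]
 [ 1.7  0.8]
 [ 0.5 -2.4]
 [ 0.1 -0.1]
 [ 0.9 -3. ]
 [-0.8 -2.3]
 [-0.7 -2.2]
 [-2.9  1.3]
 [ 0.2  3.3]
 [ 2.6  0.6]
 [ 0.   0.1]]
tower [0.72  0.022 0.14 ]
orange [0.585 0.066 0.078]
axis [0.548 0.024 0.05 ]
ball0 [0.587 0.14  0.045]
ball1 [0.432 0.063 0.045]
ball2 [ 0.509 -0.092  0.045]
ball3 [ 0.664 -0.015  0.045]
knob [0.509 0.257 0.042]
jar [0.702 0.174]
beaker [ 0.542 -0.196]
vial [ 0.465 -0.172]
```

View pics/ov.png

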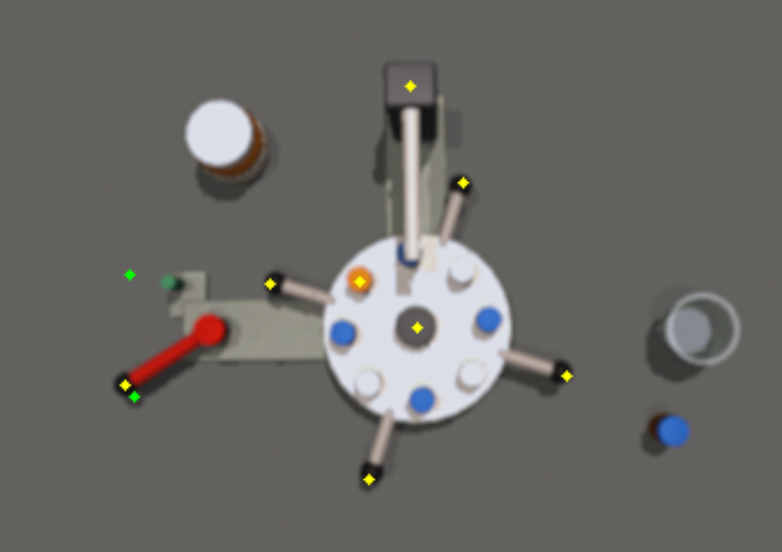

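```bash
sed -i 's/\.1225/.118/' h.py
cat > fit.py <<'E'
from h import *
t=robot.read_camera("top"); s=robot.read_camera("side")
T={"tower":(328,167),"orange":(306,252),"ball0":(269,253),"ball1":(310.5,335),"ball2":(394,292),"ball3":(350.5,211),"knob":(204,297)}
S={"tower":(392,212),"orange":(310,249),"ball0":(293,240),"ball1":(230,290),"ball2":(313,337),"ball3":(370,274),"knob":(231,218)}
# fit R ball radius, too
def f(p):
    m=model(p); 
    for i in range(4): m[f"ball{i}"]=pol(p,p[5],p[3]+np.pi/8+i*np.pi/2,.045)
    return np.concatenate([proj(r,[m[k]])[0]-D[k] for r,D in((t,T),(s,S)) for k in D])
x=least_squares(f,[.548,.024,0,.86,.14,.12]).x; print(x.round(4)); print(f(x).reshape(-1,2).round(1).tolist())
np.save("p.npy",x[:5])
E
python3 fit.py
cat > goal.py <<'E'
# print TCP shift in call units for a world target & tool y-axis angle
from h import *
import sys
def togo(X,Y,Z,yang):
    o=robot.observe(); r=o["tool_rot"]; yaw=r[2]
    d=np.array([X,Y,Z])-o["tool_pos"]; c,s=np.cos(yaw),np.sin(yaw)
    dx=c*d[0]+s*d[1]; dy=s*d[0]-c*d[1]
    roll=-((yang-(np.degrees(yaw)-90)+90)%180-90)
    print("t",round(o["time"],2),"at",o["tool_pos"].round(3),"target",np.round([X,Y,Z],3),"d",np.round(np.array([dx,dy,-d[2]])/.025,2),"roll",round(roll/6,2),"F",o["contact_force"].round(1))
E
python3 - <<'E'
from goal import *
p=np.load("p.npy")
a=p[2]+p[3]+np.pi/8+np.pi
for z in(.15,.03):
  togo(p[0]+.092*np.cos(a)-.037*np.sin(a),p[1]+.092*np.sin(a)+.037*np.cos(a),z,np.degrees(a)-90)
E
```

```text
[ 0.5482  0.0239 -0.0148  0.866   0.1334  0.1178]
[[0.5, -0.4], [-0.1, -0.4], [0.5, 0.2], [0.6, 0.3], [-0.7, 0.3], [-0.4, 0.2], [0.3, -0.2], [1.1, -2.8], [-0.7, -2.1], [-0.2, -0.5], [-0.0, 0.9], [-0.6, 1.0], [0.0, 1.2], [0.2, 0.2]]
t 0.3 at [0.172 0.496 0.192] target [ 0.554 -0.075  0.15 ] d [-21.91 -16.56   1.69] roll 14.93 F [-1.   0.7  0.6]
t 0.3 at [0.172 0.496 0.192] target [ 0.554 -0.075  0.03 ] d [-21.91 -16.56   6.49] roll 14.93 F [-1.   0.7  0.6]
```

```bash
python3 -m crank '{"claw":[0,0,0,0,0,0,0,0],"delta_pos":[[-1.1,-0.83,0],[-2.2,-1.66,0],[-3.3,-2.49,0],[-4.4,-3.32,0],[-5.5,-4.15,0],[-6.6,-4.98,0],[-7.7,-5.81,0],[-8.8,-6.64,0]],"roll":[1,2,3,4,5,6,7,8]}' 20
python3 - <<'E'
from goal import *
p=np.load("p.npy")
a=p[2]+p[3]+np.pi/8+np.pi
togo(p[0]+.092*np.cos(a)-.037*np.sin(a),p[1]+.092*np.sin(a)+.037*np.cos(a),.19,np.degrees(a)-90)
E
```

```text
time: 0.97
tool_pos: [0.3263, 0.2653, 0.1927]
tool_rot: [3.141, -0.0, 1.964]
contact_force: [1.3, 1.0, 0.4]
opening: 0.0427
t 0.97 at [0.326 0.265 0.193] target [ 0.554 -0.075  0.19 ] d [-16.07   3.18   0.11] roll 6.88 F [1.3 1.  0.4]
```

```bash
python3 -m crank '{"claw":[0,0,0,0,0,0,0,0],"delta_pos":[[-1.5,0.3,0],[-3,0.6,0],[-4.5,0.9,0],[-6,1.2,0],[-7.5,1.5,0],[-9,1.8,0],[-10.5,2.1,0],[-12,2.4,0]],"roll":[1,2,3,4,5,6,6.9,6.9]}'
python3 - <<'E'
from goal import *
p=np.load("p.npy")
a=p[2]+p[3]+np.pi/8+np.pi
togo(p[0]+.092*np.cos(a)-.037*np.sin(a),p[1]+.092*np.sin(a)+.037*np.cos(a),.19,np.degrees(a)-90)
E
```

```text
time: 1.63
tool_pos: [0.4982, 0.0117, 0.1926]
tool_rot: [3.141, -0.0, 1.241]
contact_force: [0.6, 1.1, -0.2]
opening: 0.0003
t 1.63 at [0.498 0.012 0.193] target [ 0.554 -0.075  0.19 ] d [-2.57  3.23  0.1 ] roll -0.03 F [ 0.6  1.1 -0.2]
```

```bash
python3 -m crank '{"claw":[0,0,0,0,0,0,0,0],"delta_pos":[[-0.9,1.1,0],[-1.8,2.2,0],[-2.55,3.2,0],[-2.55,3.2,1],[-2.55,3.2,2],[-2.55,3.2,3],[-2.55,3.2,3.5],[-2.55,3.2,3.5]],"roll":[0,0,0,0,0,0,0,0]}'
python3 - <<'E'
from goal import *
p=np.load("p.npy")
a=p[2]+p[3]+np.pi/8+np.pi
togo(p[0]+.092*np.cos(a)-.037*np.sin(a),p[1]+.092*np.sin(a)+.037*np.cos(a),.03,np.degrees(a)-90)
cv2.imwrite("pics/t1.png",robot.read_camera("top")["color"])
cv2.imwrite("pics/s1.png",robot.read_camera("side")["color"])
E
```

```text
time: 2.3
tool_pos: [0.5507, -0.072, 0.1017]
tool_rot: [-3.135, 0.0, 1.246]
contact_force: [-0.1, 0.0, 0.3]
opening: 0.0001
t 2.3 at [ 0.551 -0.072  0.102] target [ 0.554 -0.075  0.03 ] d [-0.08  0.15  2.87] roll 0.02 F [-0.1  0.   0.3]
```

View pics/s1.png

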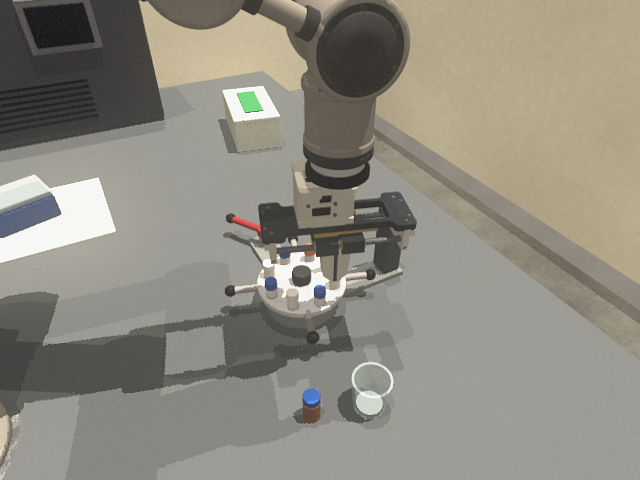

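View pics/t1.png

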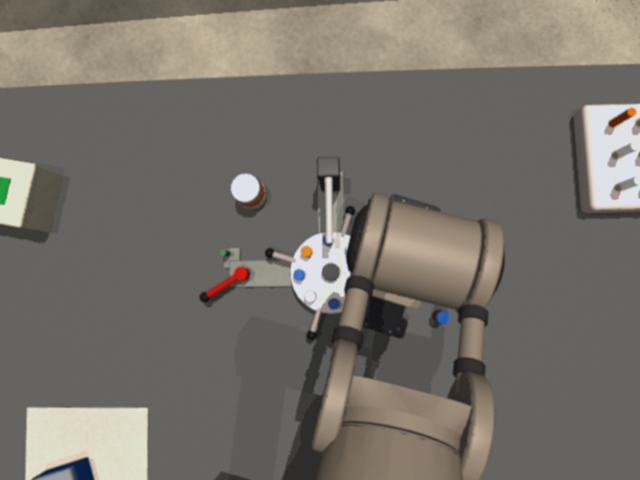

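The finger is hovering beside the (313,337) spoke, clear of the vials. Next I'll descend outside the rim.

```bash
python3 -m crank '{"claw":[0,0,0,0,0,0,0,0],"delta_pos":[[-0.25,0.15,0],[-0.25,0.15,0.7],[-0.25,0.15,1.4],[-0.25,0.15,2.1],[-0.25,0.15,2.6],[-0.25,0.15,2.6],[-0.25,0.15,2.6],[-0.25,0.15,2.6]],"roll":[0,0,0,0,0,0,0,0]}'
cat > plan.py <<'E'
from goal import *
# carousel push poses: for carousel angle th, finger at spoke frame (r, off), printed relative to the current tool frame
def plan(ths,r=.097,off=.025):
    p=np.load("p.npy")
    for th in ths:
        a=p[2]+th+np.pi/8+np.pi; print("th",round(th,2),end=" ")
        togo(p[0]+r*np.cos(a)-off*np.sin(a),p[1]+r*np.sin(a)+off*np.cos(a),.036,np.degrees(a)-90)
E
python3 -c "
from plan import *
plan(list(np.arange(.866,-.01,-.0866)))
"
python3 - <<'E'
from goal import *
cv2.imwrite("pics/s2.png",robot.read_camera("side")["color"])
E
```

```text
time: 3.07
tool_pos: [0.5557, -0.08, 0.0416]
tool_rot: [3.139, -0.0, 1.246]
contact_force: [-0.9, -0.7, -0.1]
opening: 0.0007
th 0.87 t 3.07 at [ 0.556 -0.08   0.042] target [ 0.541 -0.076  0.036] d [-0.04 -0.62  0.22] roll 0.02 F [-0.9 -0.7 -0.1]
th 0.78 t 3.07 at [ 0.556 -0.08   0.042] target [ 0.532 -0.075  0.036] d [-0.11 -0.96  0.22] roll 0.85 F [-0.9 -0.7 -0.1]
th 0.69 t 3.07 at [ 0.556 -0.08   0.042] target [ 0.524 -0.073  0.036] d [-0.15 -1.3   0.22] roll 1.68 F [-0.9 -0.7 -0.1]
th 0.61 t 3.07 at [ 0.556 -0.08   0.042] target [ 0.515 -0.071  0.036] d [-0.16 -1.65  0.22] roll 2.51 F [-0.9 -0.7 -0.1]
th 0.52 t 3.07 at [ 0.556 -0.08   0.042] target [ 0.507 -0.068  0.036] d [-0.15 -1.99  0.22] roll 3.33 F [-0.9 -0.7 -0.1]
th 0.43 t 3.07 at [ 0.556 -0.08   0.042] target [ 0.5   -0.064  0.036] d [-0.1  -2.34  0.22] roll 4.16 F [-0.9 -0.7 -0.1]
th 0.35 t 3.07 at [ 0.556 -0.08   0.042] target [ 0.492 -0.059  0.036] d [-0.02 -2.67  0.22] roll 4.99 F [-0.9 -0.7 -0.1]
th 0.26 t 3.07 at [ 0.556 -0.08   0.042] target [ 0.485 -0.054  0.036] d [ 0.09 -3.    0.22] roll 5.81 F [-0.9 -0.7 -0.1]
th 0.17 t 3.07 at [ 0.556 -0.08   0.042] target [ 0.479 -0.048  0.036] d [ 0.22 -3.32  0.22] roll 6.64 F [-0.9 -0.7 -0.1]
th 0.09 t 3.07 at [ 0.556 -0.08   0.042] target [ 0.473 -0.042  0.036] d [ 0.38 -3.63  0.22] roll 7.47 F [-0.9 -0.7 -0.1]
th -0.0 t 3.07 at [ 0.556 -0.08   0.042] target [ 0.467 -0.035  0.036] d [ 0.57 -3.92  0.22] roll 8.29 F [-0.9 -0.7 -0.1]
```

View pics/s2.png

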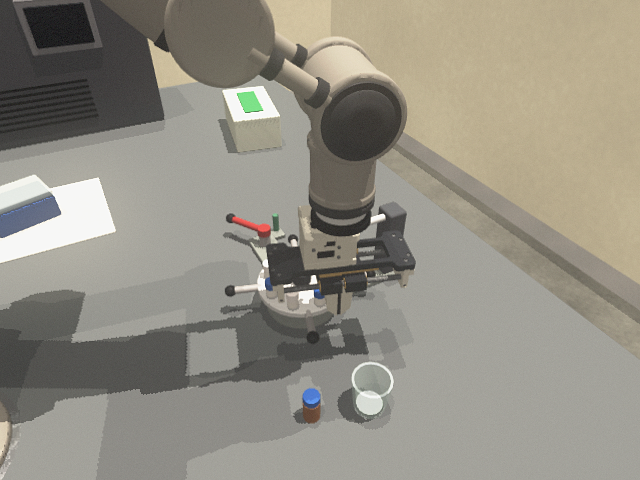

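```bash
python3 -m crank '{"claw":[0,0,0,0,0,0,0,0],"delta_pos":[[-0.04,0,0.25],[-0.04,-0.3,0.25],[-0.04,-0.62,0.25],[-0.11,-0.96,0.25],[-0.15,-1.3,0.25],[-0.16,-1.65,0.25],[-0.15,-1.99,0.25],[-0.15,-1.99,0.25]],"roll":[0,0,0,0.85,1.7,2.5,3.35,3.35]}'
python3 -c "
from plan import *
plan([.52,.35,.17,.085,0])
cv2.imwrite('pics/s3.png',robot.read_camera('side')['color'])
cv2.imwrite('pics/t3.png',robot.read_camera('top')['color'])
"
```

```text
time: 3.78
tool_pos: [0.5038, -0.0663, 0.0338]
tool_rot: [-3.14, 0.001, 0.893]
contact_force: [0.3, -0.7, -0.2]
opening: 0.0007
th 0.52 t 3.78 at [ 0.504 -0.066  0.034] target [ 0.507 -0.068  0.036] d [ 0.05  0.14 -0.09] roll -0.05 F [ 0.3 -0.7 -0.2]
th 0.35 t 3.78 at [ 0.504 -0.066  0.034] target [ 0.492 -0.059  0.036] d [-0.07 -0.53 -0.09] roll 1.58 F [ 0.3 -0.7 -0.2]
th 0.17 t 3.78 at [ 0.504 -0.066  0.034] target [ 0.478 -0.048  0.036] d [-0.07 -1.25 -0.09] roll 3.29 F [ 0.3 -0.7 -0.2]
th 0.09 t 3.78 at [ 0.504 -0.066  0.034] target [ 0.473 -0.042  0.036] d [-0.02 -1.59 -0.09] roll 4.11 F [ 0.3 -0.7 -0.2]
th 0 t 3.78 at [ 0.504 -0.066  0.034] target [ 0.467 -0.035  0.036] d [ 0.05 -1.92 -0.09] roll 4.92 F [ 0.3 -0.7 -0.2]
```

View pics/s3.png

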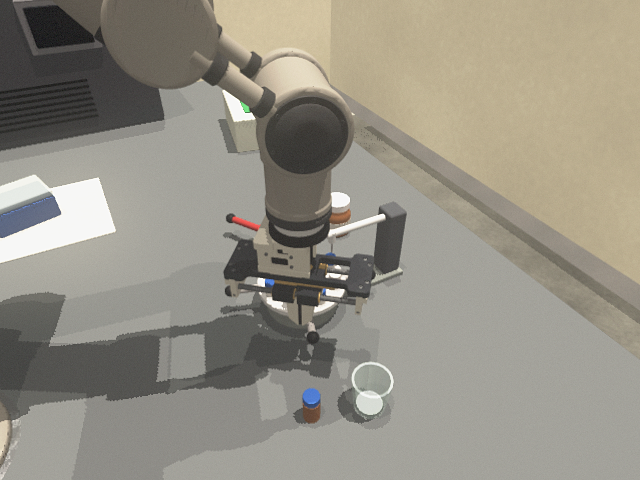

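View pics/t3.png

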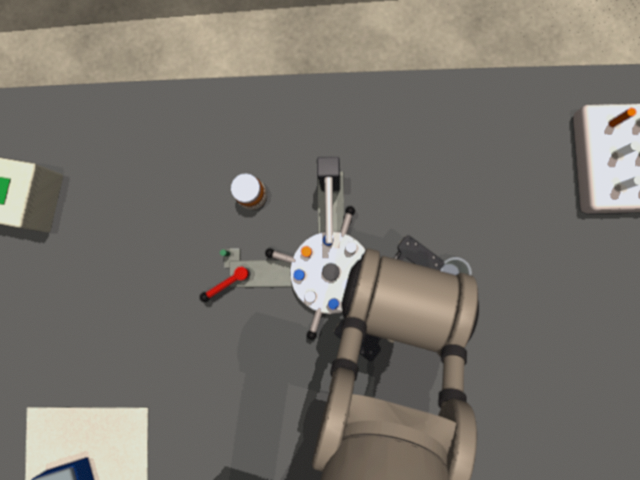

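Run:
```python
from h import *
s=robot.read_camera('side');t=robot.read_camera('top');o=robot.observe()
print(o["tool_pos"],o["tool_rot"],o["contact_force"])
p=np.load("p.npy")
P=[o["tool_pos"]]+[v for v in model(p).values()]
im=s["color"].copy(); im=cv2.resize(im[180:380,180:430],None,fx=3,fy=3,interpolation=cv2.INTER_CUBIC)
for i,q in enumerate(proj(s,P)):
    cv2.circle(im,tuple(((q-[180,180])*3).astype(int).tolist()),4,(0,0,255) if i==0 else (0,255,255),-1)
cv2.imwrite("pics/s4.png",im)
r=robot.read_camera("wrist"); cv2.imwrite("pics/w4.png",r["color"])
```

```text
[ 0.50653347 -0.06727405  0.03401995] [ 3.14081208e+00 -4.17174740e-04  8.97933070e-01] [-0.27243941  0.49158468  0.33829572]
```

View pics/s4.png

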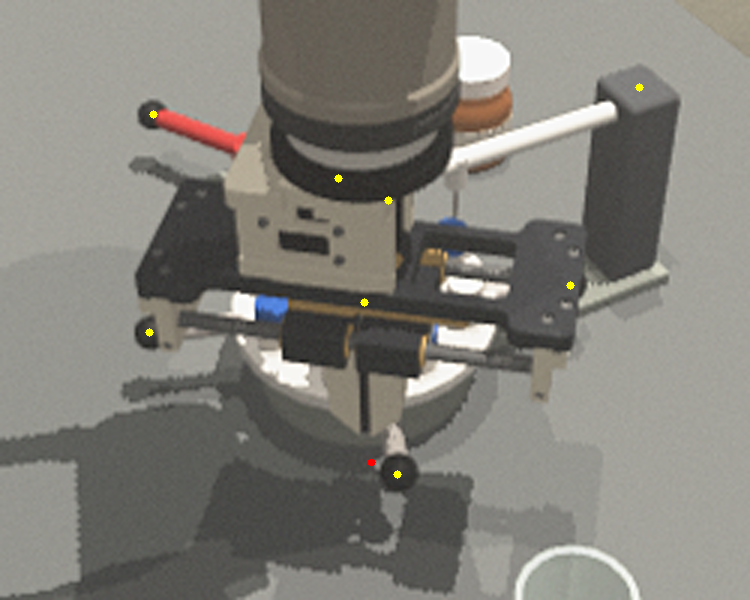

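View pics/w4.png

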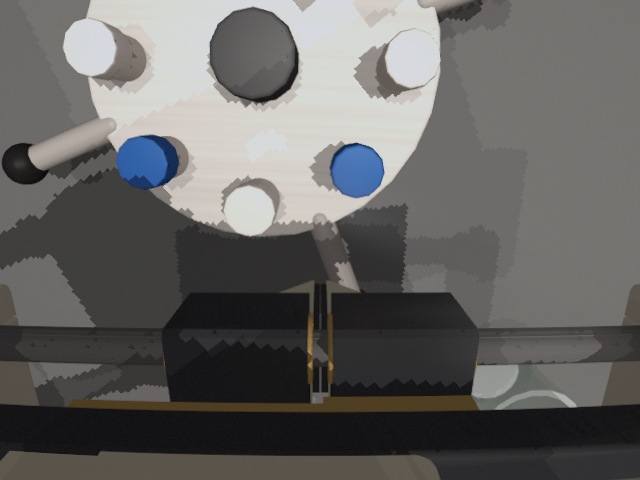

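Run:
```python
from h import *
s=robot.read_camera('side')
def line(P,zs):
    for z in zs: print(z,proj(s,[[P[0],P[1],z]])[0].round(1))
line([.5065,-.0673],[.034,.045,.055,.065,.075])
print()
line([.5557,-.08],[.0416,.05,.06,.07])
print()
print(robot.observe()["qpos"])
im=cv2.imread("pics/s2.png")[240:340,240:440]; cv2.imwrite("pics/s2z.png",cv2.resize(im,None,fx=4,fy=4,interpolation=cv2.INTER_CUBIC))
```

```text
0.034 [303.9 334.2]
0.045 [303.8 329.5]
0.055 [303.7 325. ]
0.065 [303.6 320.5]
0.075 [303.5 315.9]

0.0416 [336.4 324.9]
0.05 [336.6 321.2]
0.06 [336.8 316.7]
0.07 [337.  312.2]

[-2.82263697e-01  5.04240498e-01  1.76619462e+00  5.96301332e-05
  8.70707509e-01  3.91478543e-01]
```

View pics/s2z.png

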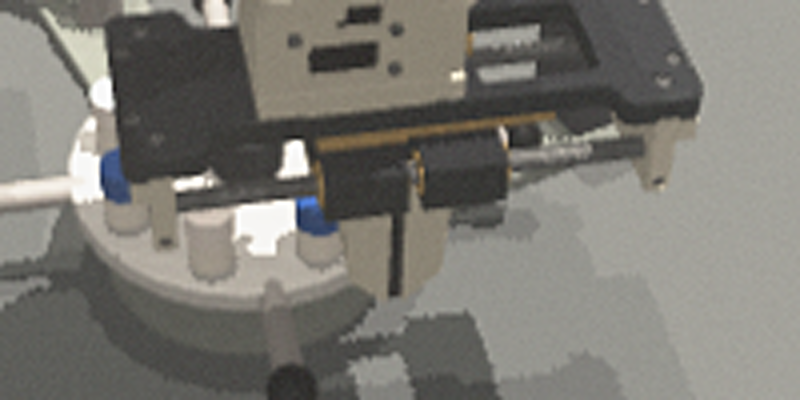

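```bash
python3 -c "
from plan import *
plan([.866],.097,.042)
"
```

```text
th 0.87 t 4.08 at [ 0.506 -0.067  0.034] target [ 0.557 -0.081  0.036] d [ 0.81  1.93 -0.09] roll -3.31 F [ 0.3 -0.1 -0.2]
```

```bash
python3 -m crank '{"claw":[0,0,0,0,0,0,0,0],"delta_pos":[[0,0,-0.4],[0.2,0.5,-0.4],[0.4,1.0,-0.4],[0.6,1.5,-0.4],[0.81,1.93,-0.4],[0.81,1.93,0],[0.81,1.93,0.4],[0.81,1.93,0.4]],"roll":[0,-1,-2,-3,-3.3,-3.3,-3.3,-3.3]}'
python3 - <<'E'
from plan import *
plan([.866],.097,.042)
s=robot.read_camera('side');o=robot.observe()
c=s["color"].copy()
for dz in (0,.01,.02,.03):
    q=proj(s,[o["tool_pos"]+[0,0,dz]])[0]; print(dz,q)
im=cv2.resize(c[220:370,240:440],None,fx=4,fy=4,interpolation=cv2.INTER_CUBIC)
for dz in (0,.01,.02,.03):
    q=proj(s,[o["tool_pos"]+[0,0,dz]])[0]; cv2.circle(im,tuple(((q-[240,220])*4).astype(int).tolist()),2,(0,0,255),-1)
cv2.imwrite("pics/s5.png",im)
E
```

```text
time: 4.75
tool_pos: [0.554, -0.0808, 0.0213]
tool_rot: [-3.136, 0.0, 1.24]
contact_force: [-0.3, 0.7, 0.5]
opening: 0.0004
th 0.87 t 4.75 at [ 0.554 -0.081  0.021] target [ 0.557 -0.081  0.036] d [ 0.01  0.12 -0.59] roll -0.03 F [-0.3  0.7  0.5]
0 [335.52616088 333.98205121]
0.01 [335.71376408 329.7293025 ]
0.02 [335.90480801 325.40008774]
0.03 [336.09939013 320.99228302]
```

View pics/s5.png

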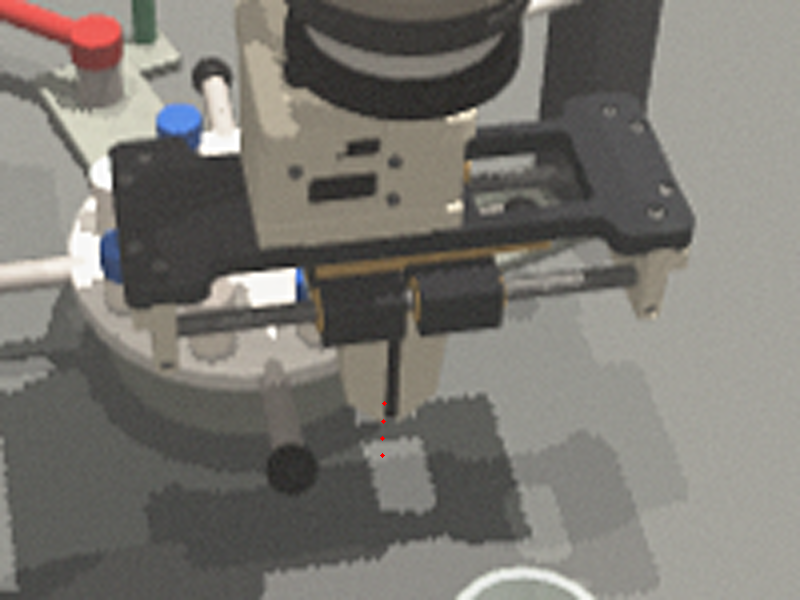

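Measured against the side image, the real fingertip sits about 23 mm above the reported TCP, at (340,324) px instead of (335.5,334). That means the first pass went over the top of the spoke without touching it. I'll lower the finger and look again.

```bash
python3 -m crank '{"claw":[0,0,0,0,0,0,0,0],"delta_pos":[[0,0,0.2],[0,0,0.4],[0,0,0.5],[0,0,0.5],[0,0,0.5],[0,0,0.5],[0,0,0.5],[0,0,0.5]],"roll":[0,0,0,0,0,0,0,0]}'
python3 - <<'E'
from plan import *
plan(list(np.arange(.866,.4,-.0866)))
s=robot.read_camera('side');o=robot.observe()
c=s["color"].copy()
im=cv2.resize(c[220:370,240:440],None,fx=4,fy=4,interpolation=cv2.INTER_CUBIC)
for dz in (0,.01,.02,.03):
    q=proj(s,[o["tool_pos"]+[0,0,dz]])[0]; cv2.circle(im,tuple(((q-[240,220])*4).astype(int).tolist()),2,(0,0,255),-1)
cv2.imwrite("pics/s6.png",im)
E
```

```text
time: 5.47
tool_pos: [0.5566, -0.0816, 0.0115]
tool_rot: [3.141, -0.0, 1.241]
contact_force: [-0.9, -0.5, 0.5]
opening: 0.0003
th 0.87 t 5.47 at [ 0.557 -0.082  0.011] target [ 0.541 -0.076  0.036] d [ 0.   -0.67 -0.98] roll -0.03 F [-0.9 -0.5  0.5]
th 0.78 t 5.47 at [ 0.557 -0.082  0.011] target [ 0.532 -0.075  0.036] d [-0.07 -1.01 -0.98] roll 0.8 F [-0.9 -0.5  0.5]
th 0.69 t 5.47 at [ 0.557 -0.082  0.011] target [ 0.524 -0.073  0.036] d [-0.11 -1.36 -0.98] roll 1.63 F [-0.9 -0.5  0.5]
th 0.61 t 5.47 at [ 0.557 -0.082  0.011] target [ 0.515 -0.071  0.036] d [-0.13 -1.7  -0.98] roll 2.46 F [-0.9 -0.5  0.5]
th 0.52 t 5.47 at [ 0.557 -0.082  0.011] target [ 0.507 -0.068  0.036] d [-0.11 -2.05 -0.98] roll 3.28 F [-0.9 -0.5  0.5]
th 0.43 t 5.47 at [ 0.557 -0.082  0.011] target [ 0.5   -0.064  0.036] d [-0.06 -2.39 -0.98] roll 4.11 F [-0.9 -0.5  0.5]
```

View pics/s6.png

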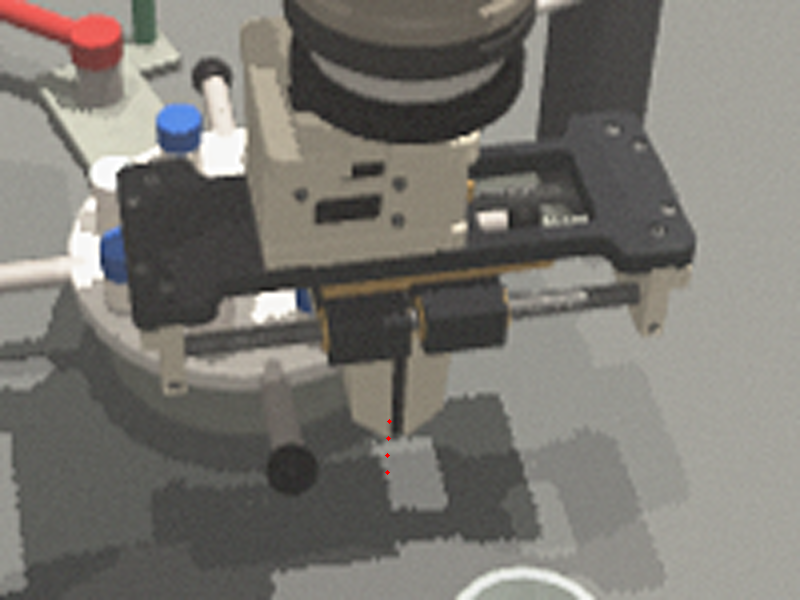

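```bash
python3 -m crank '{"claw":[0,0,0,0,0,0,0,0],"delta_pos":[[0,0,0.2],[0,-0.3,0.2],[0,-0.67,0.2],[-0.07,-1.01,0.2],[-0.11,-1.36,0.2],[-0.13,-1.7,0.2],[-0.11,-2.05,0.2],[-0.11,-2.05,0.2]],"roll":[0,0,0,0.8,1.6,2.5,3.3,3.3]}'
cat > see.py <<'E'
from plan import *
import sys
t=robot.read_camera('top');s=robot.read_camera('side');n=sys.argv[1]
im=np.hstack([cv2.resize(t["color"][170:370,180:380],(400,400)),cv2.resize(s["color"][180:380,210:410],(400,400))])
cv2.imwrite(f"pics/{n}.png",im)
E
python3 see.py a7; python3 -c "
from plan import *
plan([.52,.35,.17,0])"
```

```text
time: 6.18
tool_pos: [0.5051, -0.0668, 0.0061]
tool_rot: [-3.14, 0.001, 0.893]
contact_force: [0.6, 0.2, 0.0]
opening: 0.0004
th 0.52 t 6.28 at [ 0.507 -0.067  0.006] target [ 0.507 -0.068  0.036] d [ 0.01  0.02 -1.19] roll 0.01 F [ 0.7  1.1 -0.7]
th 0.35 t 6.28 at [ 0.507 -0.067  0.006] target [ 0.492 -0.059  0.036] d [-0.1  -0.65 -1.19] roll 1.63 F [ 0.7  1.1 -0.7]
th 0.17 t 6.28 at [ 0.507 -0.067  0.006] target [ 0.478 -0.048  0.036] d [-0.1  -1.37 -1.19] roll 3.35 F [ 0.7  1.1 -0.7]
th 0 t 6.28 at [ 0.507 -0.067  0.006] target [ 0.467 -0.035  0.036] d [ 0.03 -2.04 -1.19] roll 4.97 F [ 0.7  1.1 -0.7]
```

View pics/a7.png

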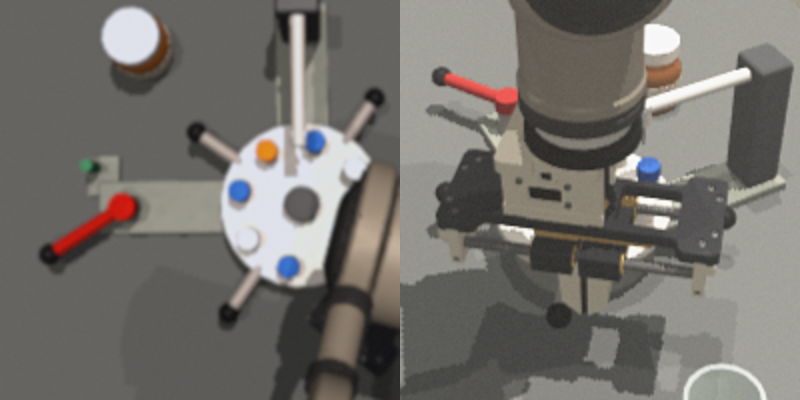

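```bash
cat > th.py <<'E'
from h import *
def thfit(T):
    t=robot.read_camera("top"); p=np.load("p.npy")
    def f(v):
        m=model([*p[:3],v[0],p[4]]); return np.concatenate([proj(t,[m[k]])[0]-T[k] for k in T])
    r=least_squares(f,[.4]); print("th",r.x.round(3),r.fun.round(1))
E
python3 -c "
from th import *
thfit({'orange':(313.5,245.5),'ball0':(278,235.5),'ball3':(367.5,218.5),'ball1':(294,326.5)})"
```

```text
th [0.568] [-0.5 -0.2 -0.1  0.5 -0.1  0.8 -0.4  0.2]
```

```bash
python3 -m crank '{"claw":[0,0,0,0,0,0,0,0],"delta_pos":[[-0.06,-0.35,0],[-0.1,-0.65,0],[-0.11,-1.0,0],[-0.1,-1.37,0],[-0.05,-1.7,0],[0.03,-2.02,0],[0.03,-2.02,0],[0.03,-2.02,0]],"roll":[0.8,1.6,2.5,3.35,4.2,4.9,4.9,4.9]}'
python3 see.py a8; python3 -c "
from plan import *
plan([0,-.05,-.1])"
```

```text
time: 7.0
tool_pos: [0.4685, -0.0354, 0.0063]
tool_rot: [3.141, -0.0, 0.387]
contact_force: [-0.5, -0.2, 0.7]
opening: 0.0003
th 0 t 7.1 at [ 0.469 -0.036  0.006] target [ 0.467 -0.035  0.036] d [-0.05 -0.04 -1.19] roll 0.07 F [0.1 0.1 0.5]
th -0.05 t 7.1 at [ 0.469 -0.036  0.006] target [ 0.464 -0.031  0.036] d [-0.09 -0.24 -1.19] roll 0.55 F [0.1 0.1 0.5]
th -0.1 t 7.1 at [ 0.469 -0.036  0.006] target [ 0.462 -0.027  0.036] d [-0.12 -0.44 -1.19] roll 1.03 F [0.1 0.1 0.5]
```

View pics/a8.png

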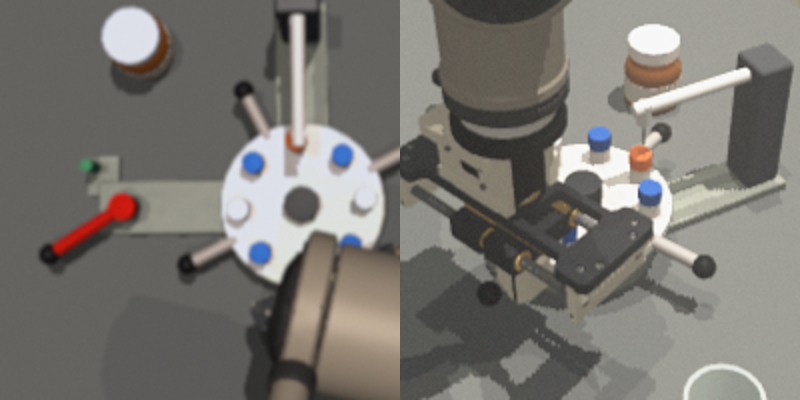

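```bash
python3 -c "
from th import *
thfit({'ball0':(302,214.5),'ball1':(273.5,302.5)})"
```

```text
th [0.071] [-0.3  0.8 -0.7 -0.3]
```

```bash
python3 -m crank '{"claw":[0,0,0,0,0,0,0,0],"delta_pos":[[-0.03,-0.08,0],[-0.05,-0.16,0],[-0.08,-0.24,0],[-0.1,-0.31,0],[-0.1,-0.31,0],[-0.1,-0.31,0],[-0.1,-0.31,0],[-0.1,-0.31,0]],"roll":[0.2,0.4,0.6,0.65,0.65,0.65,0.65,0.65]}'
python3 see.py a9
```

```text
time: 7.82
tool_pos: [0.4628, -0.0291, 0.0063]
tool_rot: [-3.141, 0.0, 0.315]
contact_force: [-0.2, -0.3, 0.8]
opening: 0.0003
```

View pics/a9.png

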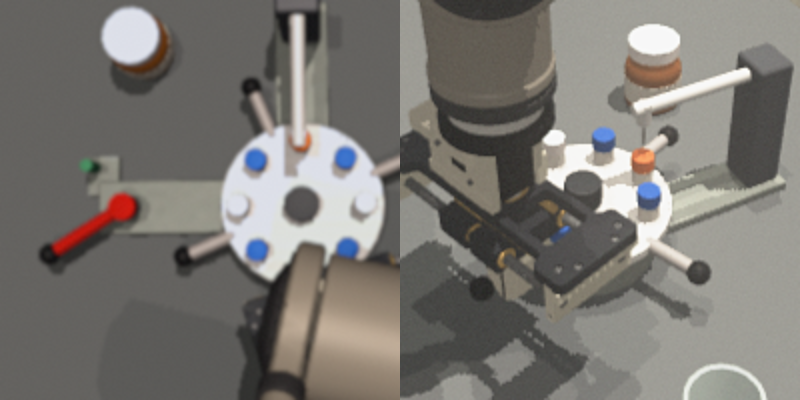

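```bash
python3 -c "
from th import *
thfit({'ball0':(305.5,213),'ball1':(271.5,298)})"
python3 -m crank '{"claw":[0,0,0,0,0,0,0,0],"delta_pos":[[0,0,0],[-0.1,0.25,0],[-0.2,0.5,0],[-0.2,0.6,-1],[-0.2,0.6,-2],[-0.2,0.6,-3.5],[-0.2,0.6,-5],[-0.2,0.6,-6]],"roll":[0,0,0,0,0,0,0,0]}'
cat > lev.py <<'E'
from goal import *
def lev(qs,r=.06,off=.03,z=.15):
    p=np.load("p.npy")
    for q in qs:
        a=np.radians(130)-q; u=np.array([np.cos(a),np.sin(a)]); n=np.array([-u[1],u[0]])
        v=r*u+off*n+[0,.165]; P=st(p,v[0],v[1],z); print("q",round(q,2),end=" "); togo(*P,np.degrees(a+p[2])+90)
E
python3 -c "
from lev import *
lev([.133],off=.04)
lev([.133],off=.04,z=.01)
"
```

```text
th [0.004] [ 0.2  0.5 -0.5  0.2]
time: 8.63
tool_pos: [0.4634, -0.0459, 0.1594]
tool_rot: [3.14, -0.003, 0.314]
contact_force: [1.8, -0.4, 0.2]
opening: 0.0007
q 0.13 t 8.63 at [ 0.463 -0.046  0.159] target [0.485 0.219 0.15 ] d [ 4.1  -9.81  0.38] roll 12.74 F [ 1.8 -0.4  0.2]
q 0.13 t 8.63 at [ 0.463 -0.046  0.159] target [0.485 0.219 0.01 ] d [ 4.1  -9.81  5.98] roll 12.74 F [ 1.8 -0.4  0.2]
```

```bash
python3 -m crank '{"claw":[0,0,0,0,0,0,0,0],"delta_pos":[[0.5,-1.2,0],[1,-2.4,0],[1.5,-3.6,0],[2,-4.9,0],[2.5,-6.1,0],[3.1,-7.4,0],[3.6,-8.6,0],[4.1,-9.8,0]],"roll":[-1.1,-2.2,-3.3,-4.4,-5.5,-6.6,-7.7,-8.8]}'
python3 -c "
from lev import *
lev([.133],off=.04,z=.1)"
```

```text
time: 9.3
tool_pos: [0.4844, 0.2207, 0.1561]
tool_rot: [-3.141, 0.0, 1.241]
contact_force: [-0.1, -0.3, 0.8]
opening: 0.0003
q 0.13 t 9.3 at [0.484 0.221 0.156] target [0.485 0.219 0.1  ] d [-0.05  0.05  2.24] roll -8.4 F [-0.1 -0.3  0.8]
```

```bash
python3 -m crank '{"claw":[0,0,0,0,0,0,0,0],"delta_pos":[[0,0,0],[0,0,0],[0,0,0],[0,0,0],[0,0,0],[0,0,0],[0,0,1],[0,0,2.2]],"roll":[-1.1,-2.2,-3.3,-4.4,-5.5,-6.6,-7.7,-8.4]}'
python3 -c "
from lev import *
lev([.133],off=.04,z=.02)"; python3 see.py b1
```

```text
time: 9.97
tool_pos: [0.4864, 0.2195, 0.1025]
tool_rot: [3.136, 0.002, 2.121]
contact_force: [0.5, -1.0, 0.2]
opening: 0.0004
q 0.13 t 9.97 at [0.486 0.22  0.103] target [0.485 0.219 0.02 ] d [ 0.01 -0.05  3.3 ] roll -0.0 F [ 0.5 -1.   0.2]
```

View pics/b1.png

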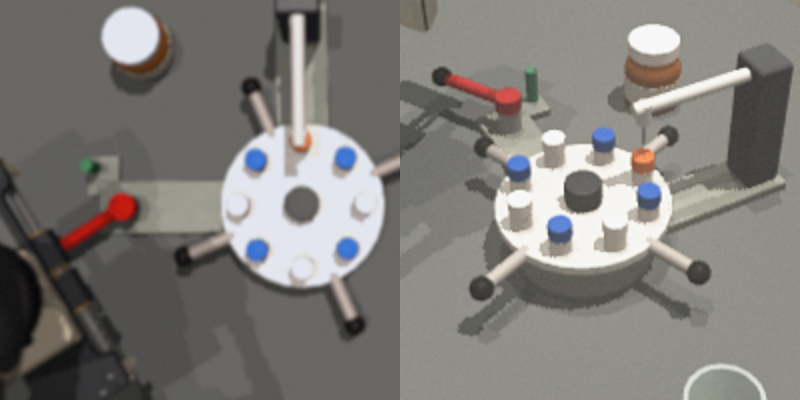

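Run:
```python
from h import *
o=robot.observe(); s=robot.read_camera('side'); t=robot.read_camera('top')
print(proj(s,[o["tool_pos"]]),proj(t,[o["tool_pos"]]),o["tool_pos"])
a=s["color"].copy();b=t["color"].copy()
for r,c in((s,a),(t,b)): cv2.circle(c,tuple(proj(r,[o["tool_pos"]])[0].astype(int).tolist()),3,(0,0,255),-1)
cv2.imwrite("pics/s10.png",a[60:360,60:440]);cv2.imwrite("pics/t10.png",b[100:440,100:480])
```

```text
[[220.75044536 208.82108222]] [[217.07790572 313.45031753]] [0.48150663 0.21806595 0.09738192]
```

View pics/s10.png

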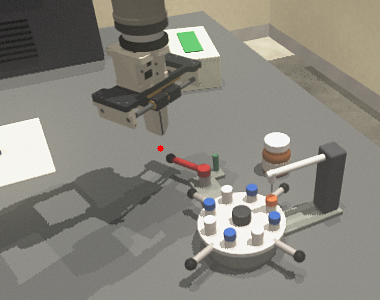

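View pics/t10.png

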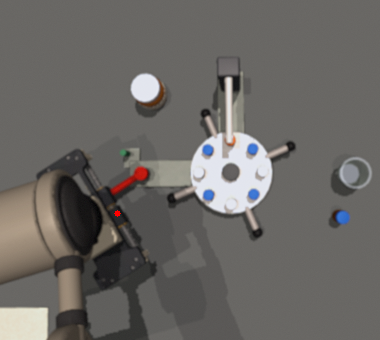

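```bash
python3 -m crank '{"claw":[0,0,0,0,0,0,0,0],"delta_pos":[[0,0,0.8],[0,0,1.6],[0,0,2.4],[0,0,3.2],[0,0,3.7],[0,0,3.8],[0,0,3.8],[0,0,3.8]],"roll":[0,0,0,0,0,0,0,0]}'
python3 -c "
from lev import *
lev(np.arange(.13,1.31,.146),off=.025,z=.006)"
python3 - <<'E'
from h import *
s=robot.read_camera('side'); t=robot.read_camera('top')
cv2.imwrite("pics/b2.png",np.hstack([cv2.resize(s["color"][110:310,140:340],(400,400)),t["color"][150:350,150:350].repeat(2,0).repeat(2,1)]))
E
```

```text
time: 10.83
tool_pos: [0.4858, 0.22, 0.0079]
tool_rot: [3.139, 0.001, 2.115]
contact_force: [-0.2, 0.5, 0.4]
opening: 0.0002
q 0.13 t 10.83 at [0.486 0.22  0.008] target [0.498 0.227 0.006] d [-0.02  0.55  0.08] roll -0.09 F [-0.2  0.5  0.4]
q 0.28 t 10.83 at [0.486 0.22  0.008] target [0.504 0.234 0.006] d [0.1  0.91 0.08] roll 1.3 F [-0.2  0.5  0.4]
q 0.42 t 10.83 at [0.486 0.22  0.008] target [0.511 0.24  0.006] d [0.17 1.28 0.08] roll 2.7 F [-0.2  0.5  0.4]
q 0.57 t 10.83 at [0.486 0.22  0.008] target [0.519 0.246 0.006] d [0.19 1.66 0.08] roll 4.09 F [-0.2  0.5  0.4]
q 0.71 t 10.83 at [0.486 0.22  0.008] target [0.528 0.25  0.006] d [0.15 2.04 0.08] roll 5.49 F [-0.2  0.5  0.4]
q 0.86 t 10.83 at [0.486 0.22  0.008] target [0.537 0.252 0.006] d [0.05 2.41 0.08] roll 6.88 F [-0.2  0.5  0.4]
q 1.01 t 10.83 at [0.486 0.22  0.008] target [0.546 0.254 0.006] d [-0.09  2.76  0.08] roll 8.28 F [-0.2  0.5  0.4]
q 1.15 t 10.83 at [0.486 0.22  0.008] target [0.555 0.254 0.006] d [-0.29  3.08  0.08] roll 9.67 F [-0.2  0.5  0.4]
q 1.3 t 10.83 at [0.486 0.22  0.008] target [0.565 0.252 0.006] d [-0.53  3.37  0.08] roll 11.06 F [-0.2  0.5  0.4]
```

View pics/b2.png

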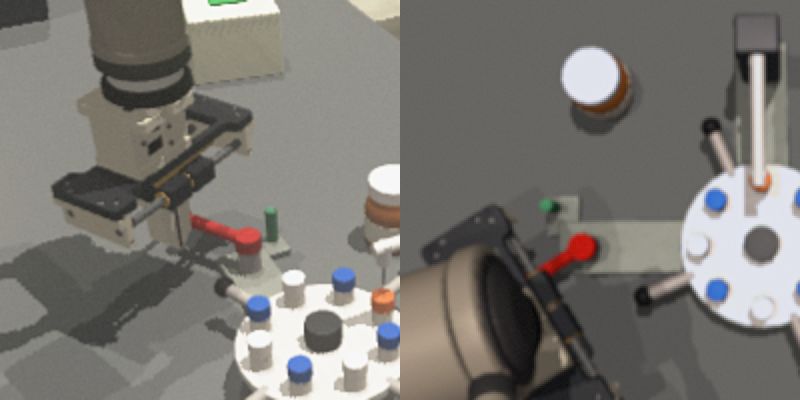

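```bash
python3 -m crank '{"claw":[0,0,0,0,0,0,0,0],"delta_pos":[[0,0.3,0],[-0.02,0.55,0.08],[0.1,0.91,0.08],[0.17,1.28,0.08],[0.19,1.66,0.08],[0.15,2.04,0.08],[0.05,2.41,0.08],[0.05,2.41,0.08]],"roll":[0,0,1,2,3,4,5,5]}'
python3 -c "
from lev import *
lev(np.arange(.86,1.45,.145),off=.025,z=.006)"
python3 - <<'E'
from h import *
s=robot.read_camera('side'); t=robot.read_camera('top')
cv2.imwrite("pics/b3.png",np.hstack([cv2.resize(s["color"][110:310,140:340],(400,400)),t["color"][150:350,150:350].repeat(2,0).repeat(2,1)]))
E
```

```text
time: 11.6
tool_pos: [0.5374, 0.2526, 0.0047]
tool_rot: [3.14, -0.0, 1.588]
contact_force: [-0.1, -0.3, 0.2]
opening: 0.0003
q 0.86 t 11.6 at [0.537 0.253 0.005] target [0.537 0.252 0.006] d [-0.01 -0.03 -0.05] roll 1.85 F [-0.1 -0.3  0.2]
q 1.0 t 11.6 at [0.537 0.253 0.005] target [0.546 0.254 0.006] d [ 0.04  0.34 -0.05] roll 3.24 F [-0.1 -0.3  0.2]
q 1.15 t 11.6 at [0.537 0.253 0.005] target [0.555 0.254 0.006] d [ 0.03  0.72 -0.05] roll 4.62 F [-0.1 -0.3  0.2]
q 1.29 t 11.6 at [0.537 0.253 0.005] target [0.565 0.252 0.006] d [-0.03  1.09 -0.05] roll 6.01 F [-0.1 -0.3  0.2]
q 1.44 t 11.6 at [0.537 0.253 0.005] target [0.574 0.25  0.006] d [-0.14  1.45 -0.05] roll 7.39 F [-0.1 -0.3  0.2]
```

View pics/b3.png

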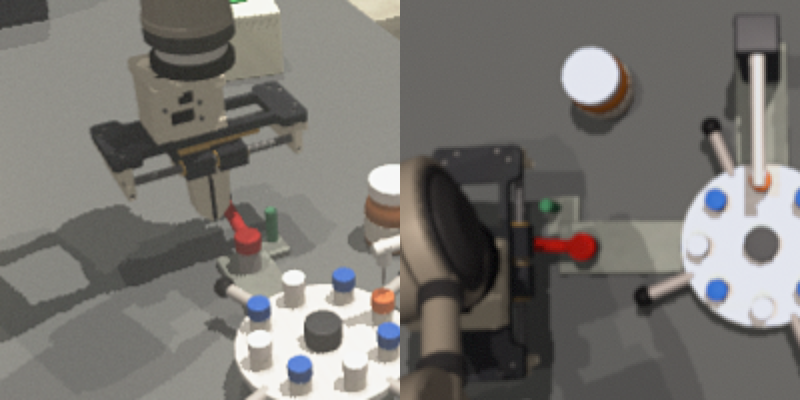

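```bash
python3 -m crank '{"claw":[0,0,0,0,0,0,0,0],"delta_pos":[[0.02,0.2,0],[0.04,0.4,0],[0.04,0.6,0],[0.02,0.8,0],[-0.01,1.0,0],[-0.05,1.2,0],[-0.1,1.35,0],[-0.1,1.35,0]],"roll":[1,2,3,4,5,6,7,7]}'
python3 -c "
from lev import *
lev([1.3,1.44,1.55],off=.025,z=.006)"
cat > v.py <<'E'
from h import *
import sys
s=robot.read_camera('side'); t=robot.read_camera('top')
cv2.imwrite(f"pics/{sys.argv[1]}.png",np.hstack([cv2.resize(s["color"][110:310,140:340],(400,400)),t["color"][150:350,150:350].repeat(2,0).repeat(2,1)]))
E
python3 v.py b4
```

```text
time: 12.37
tool_pos: [0.5696, 0.2507, 0.0045]
tool_rot: [3.141, -0.001, 0.858]
contact_force: [-0.1, 0.4, 1.1]
opening: 0.0005
q 1.3 t 12.37 at [0.57  0.251 0.005] target [0.565 0.252 0.006] d [-0.07 -0.18 -0.06] roll -0.92 F [-0.1  0.4  1.1]
q 1.44 t 12.37 at [0.57  0.251 0.005] target [0.574 0.25  0.006] d [ 0.08  0.15 -0.06] roll 0.42 F [-0.1  0.4  1.1]
q 1.55 t 12.37 at [0.57  0.251 0.005] target [0.58  0.247 0.006] d [ 0.16  0.42 -0.06] roll 1.47 F [-0.1  0.4  1.1]
```

View pics/b4.png

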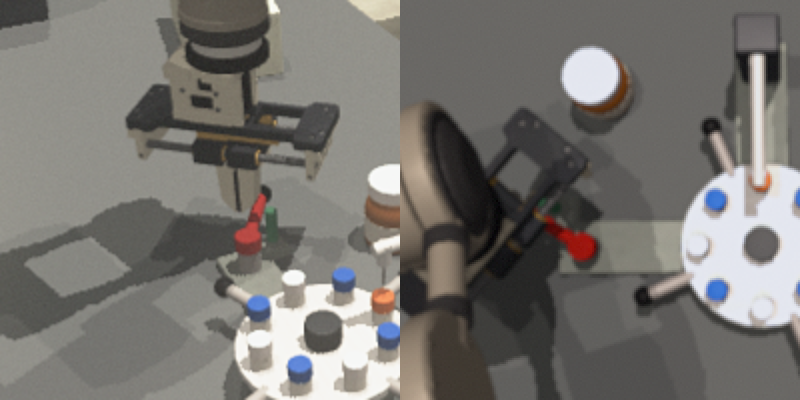

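```bash
cat > q.py <<'E'
from h import *
import sys
cam,u,v=sys.argv[1],float(sys.argv[2]),float(sys.argv[3])
s=robot.read_camera(cam);p=np.load("p.npy")
f=lambda q: proj(s,[model([*p[:4],q[0]])["knob"]])[0]-[u,v]
r=least_squares(f,[1.1]);print("q",r.x,r.fun)
E
python3 q.py side 272 205
```

```text
q [1.28393904] [-0.14612671  2.19258907]
```

```bash
python3 -m crank '{"claw":[0,0,0,0,0,0,0,0],"delta_pos":[[0,0.05,0],[0,0.1,0],[0,0.15,0],[0,0.2,0],[0,0.2,0],[0,0.2,0],[0,0.2,0],[0,0.2,0]],"roll":[0,0,0,0,0,0,0,0]}'
python3 v.py b5
```

```text
time: 13.18
tool_pos: [0.5708, 0.2486, 0.0041]
tool_rot: [-3.138, 0.001, 0.861]
contact_force: [-6.5, 7.1, 4.1]
opening: 0.0009
```

View pics/b5.png

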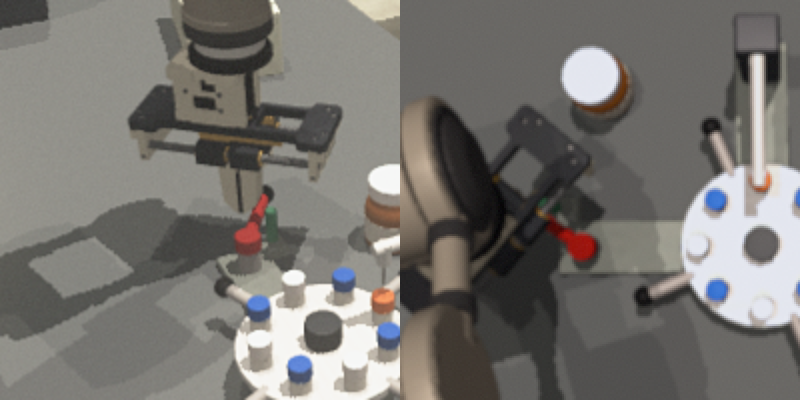

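The wrist force rose to about 10 N, so the lever is against its stop. I'll back off, lift clear and check.

```bash
python3 -m crank '{"claw":[0,0,0,0,0,0,0,0],"delta_pos":[[0,-0.3,0],[0,-0.8,0],[0,-1.3,0],[0,-1.5,0],[0,-1.5,-1],[0,-1.5,-2.5],[0,-1.5,-4],[0,-1.5,-5]],"roll":[0,0,0,0,0,0,0,0]}'
python3 -m crank '{"claw":[0,0,0,0,0,0,0,0],"delta_pos":[[0,-1,0],[0,-2.2,0],[0,-3.4,0],[0,-4.6,0],[0,-5.8,0],[0,-6.5,0],[0,-6.5,0],[0,-6.5,0]],"roll":[0,0,0,0,0,0,0,0]}'
python3 v.py c1; python3 -c "
from h import *
cv2.imwrite('pics/c2.png',robot.read_camera('top')['color'])"
```

```text
time: 13.95
tool_pos: [0.5452, 0.2722, 0.1329]
tool_rot: [3.139, -0.003, 0.86]
contact_force: [0.5, -0.2, 0.9]
opening: 0.0007
time: 14.62
tool_pos: [0.4207, 0.3782, 0.1295]
tool_rot: [3.141, -0.0, 0.862]
contact_force: [-0.1, 0.5, 0.7]
opening: 0.0005
```

View pics/c1.png

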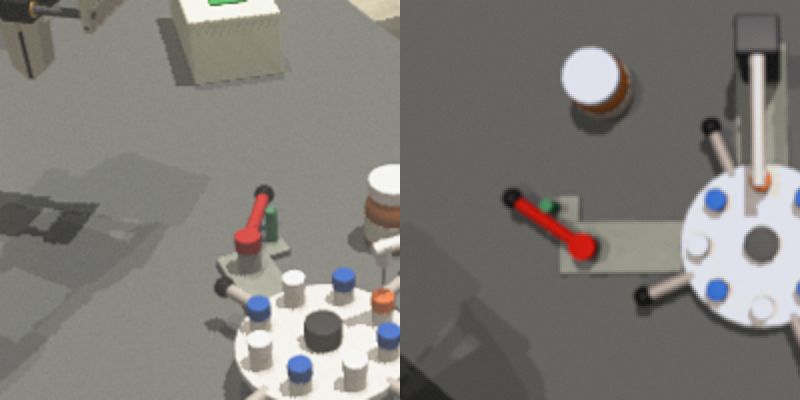

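View pics/c2.png

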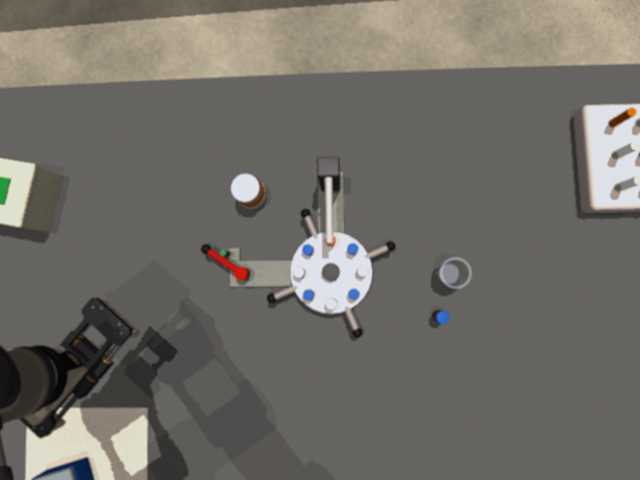

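```bash
python3 q.py top 206 248.5;python3 q.py side 272 206; python3 -c "
from th import *
thfit({'ball0':(305.5,213),'ball1':(271,298),'ball2':(357,332.5),'ball3':(391,246)})"
```

```text
q [1.30679393] [0.22119694 0.15563117]
q [1.28563605] [-0.08095788  1.19696446]
th [0.008] [-0.1  0.6  0.1  0.4 -0.   0.8 -0.5  0.7]
```

The lever is at about 1.30 and the carousel at about 0.008 rad. All loose objects are in place and the arm is clear, so I'll hand in.

```bash
python3 -c "
from cell import robot
print(robot.observe()['qvel'].round(3)); print(robot.hand_in())"
```

```text
[ 0.002  0.001 -0.     0.002 -0.     0.   ]
the job is handed in; nothing more can be done
None
```

I pushed the carousel about 50° clockwise by one spoke until the orange vial stood under the needle. Only then did I push the lock lever against its green stop, where the wrist force rose to about 10 N. After that I backed the arm clear and handed in; no verdict was reported.

**Last checks, from the camera images:**
- **Carousel:** the angle is about 0.008 rad, which puts the orange cap about 0.5 mm from the needle.
- **Lever:** the top camera gives 1.307 rad and the side camera 1.286 rad. They differ slightly, but both are well above 1.2.
- **Jar, beaker and spare vial:** all three are still at their starting pixel positions and upright.
- **Arm:** it is standing clear and at rest.
- **Carousel lift and vial contact:** I did not measure these directly. The wrist force stayed within noise (about 2 N) during the carousel pushes.

**What disagreed:** in the side images the real fingertip sat about 20–25 mm above the reported tool position. My first pass went over the spoke and turned nothing. I lowered the finger and repeated the push. The start pose also fitted the side camera less well than the top one, by up to 3 pixels.

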